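# Set the salsa warmer and start it

## Task

The salsa is cold: with a fingertip, push the yellow pointer of the warmer's selector round clockwise, click by click, until it rests in the click at the red dot, without going past the red dot's click and without pinching the pointer. Then press the green start button fully down and let it come back up. Leave the salsa cup where it stands on the warming plate, do not disturb the molcajete, bowl or tong, and finish with the selector still at the red dot.

Things in the scene. Friction and masses are not known exactly. Their poses are not given: they have to be found in the camera images.
- warmer: White salsa warmer, 240 (x) x 320 (y) x 55 mm high, fixed. Origin: centre of its underside, z up. On its flat deck: dark warming plate (radius 62, 4 mm thick) at x +50, y +30; selector axis at x -60, y -75; start button at x -66, y +95. Marks 55 mm round the selector every 30 degrees, clockwise from its +y: off (white ring), four white dots, bigger red dot (fifth click), a white dot.
- dial_centre (a point): On the selector's vertical axis, on top of its grey disc (radius 34 mm), 64 mm above the warmer's underside. A yellow pointer bar 12 mm thick stands 20 mm up from the disc, from 16 mm behind the axis to 46 mm ahead of it, overhanging the disc.
- pointer_tip (a point): Top edge of the pointer bar's outer end, mid thickness, 46 mm from the selector's axis and 84 mm above the warmer's underside. The direction from dial_centre to this point (level) is where the selector points.
- dial (a joint): Selector angle, rad: 0 at off, growing clockwise from above, a click every 0.524 (30 degrees): red dot 2.618, stop at 3.17. A sprung detent pulls it into the nearest click; pushed 30 mm from the axis it needs 2 to 4 N to pass each, then runs ahead by itself into the next. Starts at off, first or second click.
- start (a joint): Travel of the green start button in m: 0 up, 0.006 fully down; springs back; fully down takes 5 N.
- start_top (a point): Centre of the top face of the green start button (radius 14 mm), on the warmer's deck; it is pressed straight down.
- salsa_cup: White ceramic salsa cup, rim radius 40 mm, 58 mm high, loose on the warming plate. Origin at the centre of its underside, z up. To be left alone.
- molcajete: Grey stone molcajete on three feet, radius 75 mm, 105 mm high, 2.8 kg, standing beside the warmer. Origin at the centre of its underside. To be left alone.
- bowl: Yellow plastic bowl, rim radius 80 mm, 70 mm high, standing beside the warmer. Origin at the centre of its underside. To be left alone.
- tong: Bamboo tong lying flat beyond the warmer, 240 mm long (its x), 45 mm wide, 8 mm thick. Origin at its underside's centre. To be left alone.

How it is judged:
On the way, in this order (a step that is already met when the one before it is completed fails the run):
1. the selector rests in the click at the red dot (value of joint dial between 2.49799 and 2.73799 rad and velocity of joint dial between -0.3 and 0.3 rad/s), for 0.3 s.
2. the start button is pressed fully down with the selector at the red dot (value of joint dial between 2.49799 and 2.73799 rad and value of joint start above 0.0048 m), for 0.04 s.
At the end, for the whole second after the job is handed in: The selector is within 7 degrees (0.12 rad) of the red dot, the start button is up again, and the salsa cup stands upright on the warming plate; cup, molcajete, bowl and tong are within 20 mm of where they were (value of joint dial between 2.49799 and 2.73799 rad and value of joint start below 0.0012 m and z of salsa_cup in the frame of warmer above 0.055 m and angle between salsa_cup's own z axis and vertical below 0.1 rad and linear speed of salsa_cup below 0.02 m/s and distance of each of salsa_cup, molcajete, bowl, tong from where it was at the start of the episode below 0.02 m); the robot touches nothing.
It fails at once if the selector is turned past the red dot's click (more than half a click beyond) (value of joint dial above 2.87979 rad).
It fails at once if the start button is pressed while the selector is not at the red dot (value of joint start above 0.003 m and not (value of joint dial between 2.49799 and 2.73799 rad)).
It fails at once if the pointer is pinched: both its flanks pressed by the fingers at once (contact force between the fingers and dial_c1 above 1 N and contact force between the fingers and dial_c2 above 1 N).
It fails at once if the cup, molcajete, bowl or tong is lifted, carried or shoved (more than 20 mm) (distance of any of salsa_cup, molcajete, bowl, tong from where it was at the start of the episode above 0.02 m).
It also fails if it takes over 61 s, if anything falls off the work surface, if the arm or the gripper's body presses on something with over 40 N, if the wrist force passes 120 N, or if a joint passes its speed limit or range.

## Robot

A 6-joint arm with a two-finger parallel gripper is mounted at the origin on the work surface. World frame = base frame: x ahead of the robot, y to its left, z up, the work surface at z = 0. Lengths are in m, angles in rad, forces in N, time in s.
With the tool pointing down it reaches from about 0.3 to 0.775 m from the base axis. Payload 14.6 kg.
Tool frame: the origin (TCP) lies midway between the tips of the shut fingers; the grasp point (between the pads) lies behind it (ctrl.grasp_offset is the z of the grasp point in the tool frame, in m); z points along the fingers, y is the line along which they close (so a half turn about z gives the same grasp; the last joint's range is limited). The gripper opens to 94 mm and grips with 3 to 60 N. Pads are 16 mm wide; open, the fingers measure 119 mm over their backs; the gripper's body (75 mm by 177 mm) begins 78 mm behind the grasp point.
Start: joints at [1.168, 0.3, 1.521, -0, 1.321, -0.067], TCP at [0.181, 0.519, 0.205] pointing down, gripper open.
Joint ranges: [-3.03, 3.03], [-0.79, 2.21], [0.23, 2.52], [-1.04, 4.18], [0, 3.07], [-2.55, 2.55]. Speed limits (rad/s): [2.22, 2.22, 2.57, 3.14, 3.14, 3.14].

## Interface

Orientations are given as a unit quaternion [w, x, y, z].
In Python, from station import ctrl gives the robot as it stands. The module is installed in compiled form; this text tells all that it offers.
- The arm moves only by the tool arm_command, never from a script. Its arguments are lists of equal length, an entry for each row: "dp": the shift along the world's x, y, z normalised to -1 to 1, where 1 is 0.1 m, a list of three; "turn": the turn, a rotation vector about the world's x, y, z normalised to -1 to 1, where 1 is pi rad, a list of three; "hand": the opening, from 0 (shut) to 1 (fully open). A call has 1 to 12 rows; each row is the pose to reach, as a shift and turn from the pose commanded when the call began, turning the shorter way round; what a row does not reach only later rows make up. A row lasts 1/8 s, in which the tool goes at most 62.5 mm and 10.7 degrees, less where a joint would pass 70% of its speed; a pose out of reach is approached as far as the arm can. A call with a number of a shift or a turn outside -1 to 1 is refused whole. A call with a gripper value outside its range is refused whole. The fingers move at their own pace and stop on an object; "grip_force" is the grip in N (left out, the last holds). Time passes only in rows, so rows that repeat a pose let the fingers close. It gives the time, the measured TCP pose, the force, the opening and the grip force at its end, in the units of the state.
- ctrl.get_obs(): the state, without advancing time (a new reading comes with each control period).
- ctrl.snapshot(name): name is "scene" or "top"; returns a dict with "pixels" (420x560x3 uint8, red, green, blue), "vfov" (degrees; the focal length in pixels is half the picture's height over the tangent of half this angle, whatever the lens; pixels are square), "cx", "cy" (the principal point, pixels), "R" (3x3) and "t" (3): a world point X has camera coordinates R X + t. Camera axes: x right, y down, z forward; pixel columns grow to the right and rows downward; lengths in m; the calibration is good to about 2 mm. A picture is of the moment at which its call begins. There is no depth.
- ctrl.job_done(): hands the job in; it is judged then, once.
The state is a dict: "t": time; "q": joint angles; "joint_vel": joint speeds; "tau": joint torques, N m; "tcp_pos": TCP position; "tcp_rot": TCP orientation; "wrist_force": force on the tool from outside, world axes, zero at the start; "torque": the same for the moment, N m; "width": finger opening in m; "grasp_force": force on a finger pad.
Only numpy, scipy, OpenCV 4.12 (cv2) and the standard library are available. Lean on these libraries where they do the work, as an engineer would, in place of code of your own. Each camera call takes 0.05 s, during which the arm holds its last target. There are 200 camera calls.

## Working session

There is one attempt and no reset: what is moved stays moved. The work goes in short steps, Python scripts to look and compute and a tool call to move; the robot and the scene stay as the last step left them, time stands still between calls to the robot, and variables do not carry over. Pictures are saved under pics/ and viewed, at most 10 in all, crops included, and the job is handed in when it is done.

Besides the shell and the picture viewer there is one more tool, called after "Emit:" by a JSON object that holds its "name" and its "arguments", one argument or row to a line. arm_command: Moves the arm, as the interface text tells. Its arguments: {"type":"object","properties":{"dp":{"type":"array","items":{"type":"array","items":{"type":"number","minimum":-1,"maximum":1}}},"turn":{"type":"array","items":{"type":"array","items":{"type":"number","minimum":-1,"maximum":1}}},"hand":{"type":"array","items":{"type":"number"}},"grip_force":{"type":"number"}},"required":["dp","turn","hand"]}

```bash
mkdir -p pics; python3 - <<'E'
from station import ctrl
import cv2,pickle
o=ctrl.get_obs();print(o, ctrl.grasp_offset)
for n in("scene","top"):
    s=ctrl.snapshot(n);pickle.dump(s,open(n+".pkl","wb"))
    cv2.imwrite(f"pics/{n}0.png",s["pixels"][:,:,::-1]);print(n,s["vfov"],s["cx"],s["cy"],s["R"],s["t"])
E
```

```text
{'t': 0.0, 'q': array([ 1.16839881e+00,  3.00494246e-01,  1.52157566e+00, -7.77913053e-06,
        1.32069492e+00, -6.65863614e-02]), 'joint_vel': array([ 0.00177481,  0.00083247,  0.001924  , -0.00064865,  0.00048048,
       -0.00148253]), 'tau': array([-2.26878648e-03, -5.31816351e+01, -3.52730978e+01,  7.06924126e-02,
        2.46304966e-02, -4.87463228e-05]), 'tcp_pos': array([0.18113988, 0.51903986, 0.20487593]), 'tcp_rot': array([-1.32511160e-04,  1.67116771e-01,  9.85936936e-01, -5.70920157e-04]), 'wrist_force': array([1.34765994, 0.84064004, 0.45958903]), 'torque': array([-0.02510098, -0.00621141, -0.03138096]), 'grasp_force': 0.0, 'width': 0.09412077239267916} -0.0188
scene 45.023587143953215 271.8437964635079 214.1108392445366 [[ 0.08775453  0.99597248 -0.01838396]
 [ 0.53503873 -0.06269302 -0.84249816]
 [-0.84025752  0.0640969  -0.53838544]] [-0.04946127 -0.24866944  1.8432672 ]
top 46.100222377676644 289.0280587860222 212.2488089957696 [[ 0.01405281 -0.9997674   0.01636032]
 [-0.98618042 -0.01655938 -0.1648453 ]
 [ 0.16507787 -0.01381769 -0.98618374]] [-0.01747075  0.62002885  1.17469399]
```

View pics/scene0.png

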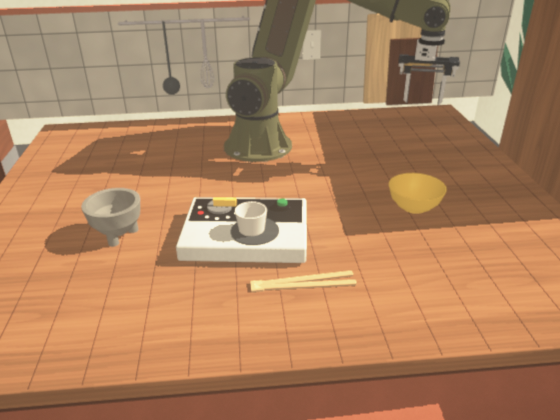

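View pics/top0.png

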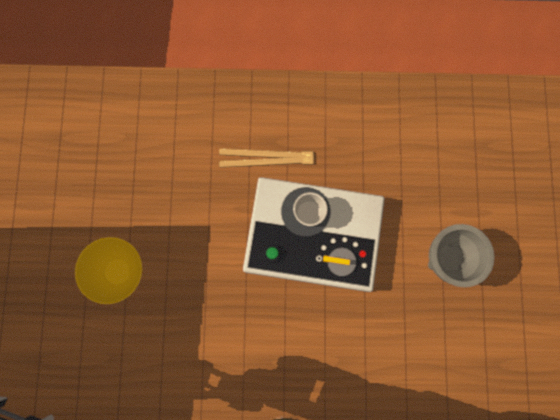

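The scene view shows the warmer, with the cup at (250,220), the bowl at right, the molcajete at left and the tongs in front. In the top view the green button is at (272,253), the dial at (342,262), the red dot at (363,254) and the off ring at (319,258). The pointer aims at the ring, so the dial is at off.

```bash
cat > h.py <<'E'
import numpy as np,cv2
def ray(s,u,v):
    f=s["pixels"].shape[0]/2/np.tan(np.radians(s["vfov"]/2));R=np.array(s["R"]);t=np.array(s["t"])
    d=R.T@np.array([(u-s["cx"])/f,(v-s["cy"])/f,1]);return -R.T@t,d
def onz(s,u,v,z):
    c,d=ray(s,u,v);return c+d*(z-c[2])/d[2]
def tri(a,b):
    A=np.zeros((3,3));y=np.zeros(3)
    for c,d in(a,b):
        d=d/np.linalg.norm(d);P=np.eye(3)-np.outer(d,d);A+=P;y+=P@c
    return np.linalg.solve(A,y)
def blobs(s,lo,hi,box,amin=3):
    h=cv2.cvtColor(s["pixels"],cv2.COLOR_RGB2HSV);m=cv2.inRange(h,lo,hi)
    k=np.zeros_like(m);x0,y0,x1,y1=box;k[y0:y1,x0:x1]=255
    m&=k
    n,l,st,c=cv2.connectedComponentsWithStats(m)
    return [(c[i].round(2),st[i]) for i in range(1,n) if st[i][4]>=amin],m
E
python3 - <<'E'
from h import *;import pickle
T=pickle.load(open("top.pkl","rb"));S=pickle.load(open("scene.pkl","rb"))
bt=(245,220,378,290);bs=(185,195,305,225)
for nm,lo,hi,z in(("yel",(18,150,120),(35,255,255),.08),("grn",(45,120,50),(85,255,255),.06),("red",(170,150,100),(180,255,255),.055),("red0",(0,200,100),(6,255,255),.055),("wht",(0,0,140),(180,60,255),.055)):
    for n,s,b in(("top",T,bt),("scene",S,bs)):
        for c,st in blobs(s,lo,hi,b)[0]: print(nm,n,c,st,onz(s,*c,z).round(4))
# warmer top face corners in top
h=cv2.cvtColor(T["pixels"],cv2.COLOR_RGB2HSV)
m=cv2.inRange(h,(0,0,130),(180,60,255))|cv2.inRange(h,(0,0,0),(180,255,45));k=np.zeros_like(m);k[170:300,235:395]=255
print([ (p,onz(T,*p,.055).round(4)) for p in cv2.boxPoints(cv2.minAreaRect(cv2.findNonZero(cv2.morphologyEx(m&k,cv2.MORPH_OPEN,np.ones((5,5))))))])
cv2.imwrite("pics/c.png",cv2.resize(T["pixels"][170:300,235:395,::-1],None,fx=5,fy=4.6,interpolation=cv2.INTER_CUBIC))
E
```

```text
yel top [335.68 259.84] [323 255  27  10 161] [ 0.502  -0.1207  0.08  ]
yel scene [224.39 202.4 ] [215 200  21   5  85] [ 0.5178 -0.1221  0.08  ]
grn top [271.86 252.61] [266 247  13  12 125] [0.5186 0.0326 0.06  ]
red0 top [362.16 253.32] [359 250   7   7  31] [ 0.5207 -0.1885  0.055 ]
wht top [326.36 250.04] [ 245  220  133   70 1713] [ 0.5273 -0.1006  0.055 ]
wht top [308.   222.76] [297 220  22   6  51] [ 0.5941 -0.0551  0.055 ]
wht top [320.75 221.  ] [320 220   3   3   4] [ 0.599  -0.0866  0.055 ]
wht top [344.24 239.24] [342 237   5   5  17] [ 0.5546 -0.1446  0.055 ]
wht top [332.65 240.53] [331 239   5   4  17] [ 0.551  -0.1161  0.055 ]
wht top [355. 244.] [353 242   5   5  21] [ 0.5433 -0.1711  0.055 ]
wht top [323.21 247.37] [321 245   5   5  19] [ 0.5338 -0.0929  0.055 ]
wht top [318.48 258.04] [316 256   6   5  23] [ 0.5075 -0.0814  0.055 ]
wht top [363.84 265.16] [362 263   5   5  19] [ 0.4918 -0.1923  0.055 ]
wht scene [237.01 214.56] [ 185  198   83   27 1003] [ 0.543  -0.0905  0.055 ]
wht scene [268.5 199. ] [260 199  18   1  18] [ 4.724e-01 -3.000e-04  5.500e-02]
wht scene [295.23 215.58] [275 198  30  27 176] [0.566 0.063 0.055]
wht scene [210.07 203.  ] [208 201   5   4  14] [ 0.4747 -0.1631  0.055 ]
wht scene [199.36 206.91] [198 206   4   3  11] [ 0.492 -0.192  0.055]
wht scene [219.26 208.85] [208 206  24   7 116] [ 0.5085 -0.1377  0.055 ]
wht scene [206.5  216.29] [205 215   4   4  14] [ 0.5421 -0.1715  0.055 ]
wht scene [227.38 216.62] [226 215   4   4  13] [ 0.5502 -0.1162  0.055 ]
[(array([243.7758, 271.2985], dtype=float32), array([0.4726, 0.0999, 0.055 ])), (array([258.40698, 177.24109], dtype=float32), array([0.7073, 0.0701, 0.055 ])), (array([384.5545 , 196.86401], dtype=float32), array([ 0.6626, -0.246 ,  0.055 ])), (array([369.92334, 290.92142], dtype=float32), array([ 0.4299, -0.2063,  0.055 ]))]
```

View pics/c.png

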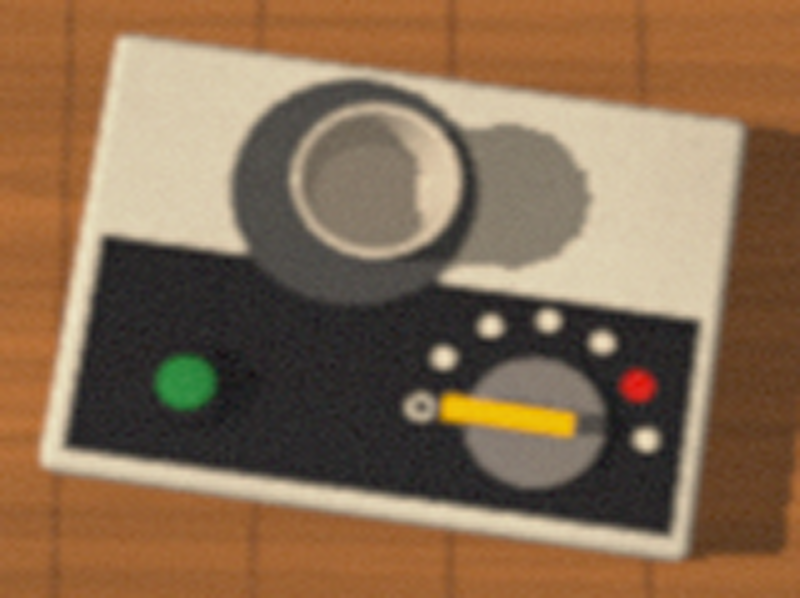

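```bash
cat >> h.py <<'E'
def geom():
    ring=np.array([.5075,-.0814]);opp=np.array([.4918,-.1923])
    C=(ring+opp)/2;ey=(ring-opp)/np.linalg.norm(ring-opp);ex=np.array([ey[1],-ey[0]]);return C,ex,ey
def tcp(deg,r=.030,a=.008,b=.0125):
    C,ex,ey=geom();t=np.radians(deg);c=np.cos(t)*ey+np.sin(t)*ex;p=-np.sin(t)*ey+np.cos(t)*ex
    tx=np.array([-.944,.33]);ty=np.array([.33,.944])
    return C+r*c-(.006+a*abs(p@tx)+b*abs(p@ty))*p
E
python3 - <<'E'
from h import *;import pickle
print(geom())
for d in range(-40,151,5): print(d,(tcp(d)*1000).round(1))
T=pickle.load(open("top.pkl","rb"));S=pickle.load(open("scene.pkl","rb"))
g=blobs(S,(45,100,40),(85,255,255),(270,190,305,215),2)[0];print(g)
if g: print(tri(ray(T,271.86,252.61),ray(S,*g[0][0])))
C,ex,ey=geom();print("btn", C-.006*ex+.170*ey)
E
```

```text
(array([ 0.49965, -0.13685]), array([ 0.99012727, -0.14017131]), array([0.14017131, 0.99012727]))
-40 [ 466.2 -122.4]
-35 [ 467.7 -119.4]
-30 [ 469.7 -116.6]
-25 [ 471.9 -113.9]
-20 [ 474.5 -111.5]
-15 [ 477.5 -109.3]
-10 [ 480.7 -107.5]
-5 [ 484.1 -106. ]
0 [ 487.7 -104.9]
5 [ 491.5 -104.2]
10 [ 495.4 -103.9]
15 [ 497.8 -103.4]
20 [ 499.8 -102.9]
25 [ 502.  -102.6]
30 [ 504.3 -102.4]
35 [ 506.7 -102.4]
40 [ 509.2 -102.6]
45 [ 511.8 -103.2]
50 [ 514.5 -103.9]
55 [ 517.1 -105. ]
60 [ 519.8 -106.5]
65 [ 522.3 -108.2]
70 [ 524.7 -110.3]
75 [ 526.9 -112.6]
80 [ 528.9 -115.3]
85 [ 530.7 -118.2]
90 [ 532.1 -121.4]
95 [ 533.2 -124.8]
100 [ 534.  -128.4]
105 [ 534.7 -131.1]
110 [ 535.3 -133.7]
115 [ 535.7 -136.4]
120 [ 535.9 -139.3]
125 [ 535.7 -142.2]
130 [ 535.2 -145.3]
135 [ 534.3 -148.3]
140 [ 533.1 -151.3]
145 [ 531.6 -154.3]
150 [ 529.6 -157.1]
[(array([282.36, 201.44]), array([278, 199,   9,   6,  39], dtype=int32))]
[0.51765326 0.0331493  0.07179661]
btn [0.51753836 0.03231266]
```

Emit:
{"name": "arm_command", "arguments": {
  "dp": [
    [0.25, -0.5, 0],
    [0.5, -1, 0]
  ],
  "turn": [
    [0, 0, 0],
    [0, 0, 0]
  ],
  "hand": [0, 0]
}}

```text
t: 0.35
tcp_pos: [0.2314, 0.4179, 0.2048]
tcp_rot: [-0.0, 0.167, 0.986, -0.0]
wrist_force: [1.5, 1.0, 0.9]
width: 0.0774
grasp_force: 0.0
```

Emit:
{"name": "arm_command", "arguments": {
  "dp": [
    [0.25, -0.5, 0],
    [0.5, -1, 0]
  ],
  "turn": [
    [0, 0, 0],
    [0, 0, 0]
  ],
  "hand": [0, 0]
}}

```text
t: 0.6
tcp_pos: [0.2816, 0.3176, 0.2053]
tcp_rot: [-0.0, 0.167, 0.986, -0.0]
wrist_force: [1.1, -0.4, 0.7]
width: 0.0575
grasp_force: 0.0
```

Emit:
{"name": "arm_command", "arguments": {
  "dp": [
    [0.25, -0.5, 0],
    [0.5, -1, 0]
  ],
  "turn": [
    [0, 0, 0],
    [0, 0, 0]
  ],
  "hand": [0, 0]
}}

```text
t: 0.85
tcp_pos: [0.3316, 0.2176, 0.2054]
tcp_rot: [0.0, 0.167, 0.986, 0.0]
wrist_force: [0.8, -0.7, -0.1]
width: 0.0372
grasp_force: 0.0
```

Emit:
{"name": "arm_command", "arguments": {
  "dp": [
    [0.25, -0.5, 0],
    [0.5, -1, 0]
  ],
  "turn": [
    [0, 0, 0],
    [0, 0, 0]
  ],
  "hand": [0, 0]
}}

```text
t: 1.1
tcp_pos: [0.3816, 0.1175, 0.2055]
tcp_rot: [0.0, 0.167, 0.986, 0.0]
wrist_force: [0.6, -0.9, 1.6]
width: 0.0176
grasp_force: 0.0
```

Emit:
{"name": "arm_command", "arguments": {
  "dp": [
    [0.25, -0.5, 0],
    [0.5, -1, 0]
  ],
  "turn": [
    [0, 0, 0],
    [0, 0, 0]
  ],
  "hand": [0, 0]
}}

```text
t: 1.35
tcp_pos: [0.4317, 0.0174, 0.2054]
tcp_rot: [0.0, 0.167, 0.986, 0.0]
wrist_force: [1.6, 0.6, -0.3]
width: 0.0007
grasp_force: 0.0
```

Emit:
{"name": "arm_command", "arguments": {
  "dp": [
    [0.15, -0.5, 0],
    [0.3, -1, -0.3],
    [0.3, -1, -0.5],
    [0.3, -1, -0.5],
    [0.3, -1, -0.5]
  ],
  "turn": [
    [0, 0, 0],
    [0, 0, 0],
    [0, 0, 0],
    [0, 0, 0],
    [0, 0, 0]
  ],
  "hand": [0, 0, 0, 0, 0]
}}

```text
t: 1.98
tcp_pos: [0.4615, -0.0804, 0.1563]
tcp_rot: [0.0, 0.167, 0.986, -0.0]
wrist_force: [0.2, -0.2, -0.1]
width: 0.0007
grasp_force: 0.0
```

Emit:
{"name": "arm_command", "arguments": {
  "dp": [
    [0.06, -0.38, 0],
    [0.06, -0.38, -0.3],
    [0.06, -0.38, -0.6],
    [0.06, -0.38, -0.83],
    [0.06, -0.38, -0.83],
    [0.06, -0.38, -0.83]
  ],
  "turn": [
    [0, 0, 0],
    [0, 0, 0],
    [0, 0, 0],
    [0, 0, 0],
    [0, 0, 0],
    [0, 0, 0]
  ],
  "hand": [0, 0, 0, 0, 0, 0]
}}

```text
t: 2.72
tcp_pos: [0.468, -0.1186, 0.0739]
tcp_rot: [0.001, 0.167, 0.986, -0.0]
wrist_force: [0.1, 0.2, -0.2]
width: 0.0007
grasp_force: 0.0
```

```bash
cat > look.py <<'E'
from h import *;from station import ctrl;import sys
S=ctrl.snapshot("scene");o=ctrl.get_obs()
print(o["t"],o["tcp_pos"].round(4),o["wrist_force"].round(1))
f=210/np.tan(np.radians(S["vfov"]/2))
C,ex,ey=geom();R=np.array(S["R"]);t=np.array(S["t"])
for c,st in blobs(S,(18,120,100),(35,255,255),(180,185,270,230),8)[0]:
    q=onz(S,*c,.078)[:2]-C-np.array([.004,0]) # view-side bias
    print(c,st,"r",np.linalg.norm(q).round(4),"ang",np.degrees(np.arctan2(q@ex,q@ey)).round(1))
if len(sys.argv)>1: cv2.imwrite(sys.argv[1],cv2.resize(S["pixels"][150:270,150:310,::-1],None,fx=5,fy=5,interpolation=cv2.INTER_CUBIC))
E
python3 look.py pics/s1.png
```

```text
2.775 [ 0.468  -0.1187  0.0739] [-0.1  0.3  0.4]
[224.7  201.37] [213 197  24  10 197] r 0.0165 ang 11.6
```

View pics/s1.png

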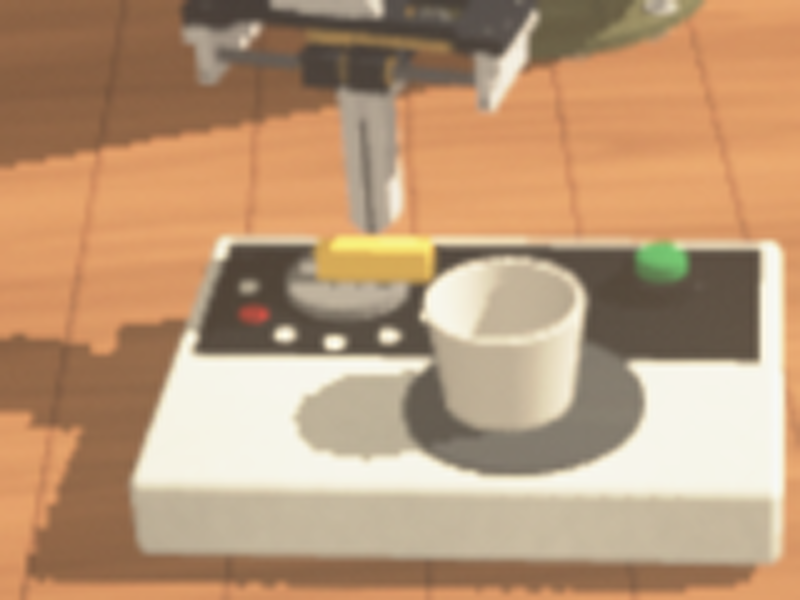

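The finger stands behind the pointer, which is at off (crop x 315–435, y 235–280).

Emit:
{"name": "arm_command", "arguments": {
  "dp": [
    [0.1, 0.08, 0],
    [0.18, 0.13, 0],
    [0.22, 0.15, 0],
    [0.26, 0.15, 0],
    [0.28, 0.16, 0],
    [0.3, 0.16, 0],
    [0.31, 0.16, 0],
    [0.32, 0.16, 0],
    [0.32, 0.16, 0],
    [0.32, 0.16, 0]
  ],
  "turn": [
    [0, 0, 0],
    [0, 0, 0],
    [0, 0, 0],
    [0, 0, 0],
    [0, 0, 0],
    [0, 0, 0],
    [0, 0, 0],
    [0, 0, 0],
    [0, 0, 0],
    [0, 0, 0]
  ],
  "hand": [0, 0, 0, 0, 0, 0, 0, 0, 0, 0]
}}

```text
t: 4.03
tcp_pos: [0.4993, -0.1027, 0.0725]
tcp_rot: [0.0, 0.167, 0.986, 0.0]
wrist_force: [0.2, 0.4, -0.4]
width: -0.0001
grasp_force: 0.0
```

```bash
python3 look.py pics/s2.png
```

```text
4.075 [ 0.4992 -0.1027  0.0725] [-0.6  0.3  0.4]
[223.87 203.34] [213 197  22  14 182] r 0.0204 ang 41.6
```

View pics/s2.png

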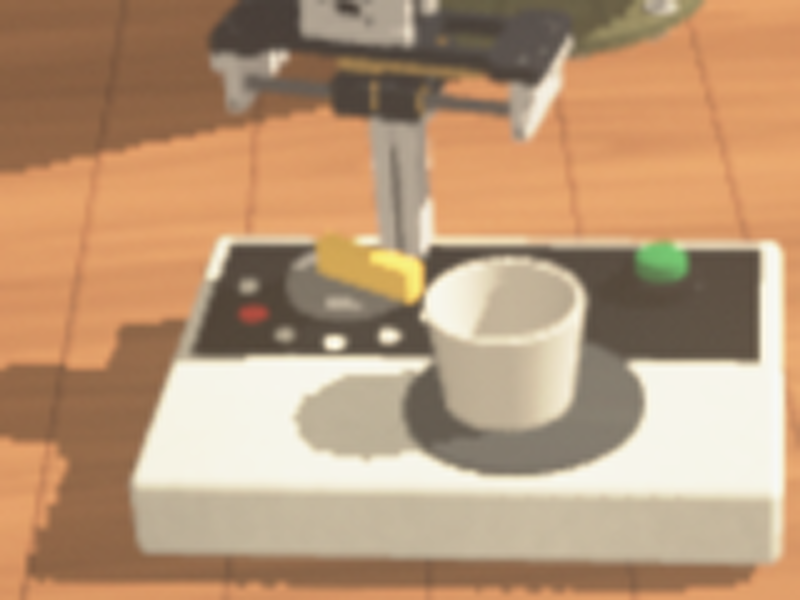

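The pointer moved to the first click (30°); the finger follows behind without contact.

Emit:
{"name": "arm_command", "arguments": {
  "dp": [
    [0.04, 0, 0],
    [0.07, 0, 0],
    [0.09, 0, 0],
    [0.11, 0, 0],
    [0.12, -0.01, 0],
    [0.14, -0.01, 0],
    [0.15, -0.01, 0],
    [0.15, -0.01, 0],
    [0.15, -0.01, 0]
  ],
  "turn": [
    [0, 0, 0],
    [0, 0, 0],
    [0, 0, 0],
    [0, 0, 0],
    [0, 0, 0],
    [0, 0, 0],
    [0, 0, 0],
    [0, 0, 0],
    [0, 0, 0]
  ],
  "hand": [0, 0, 0, 0, 0, 0, 0, 0, 0]
}}

```text
t: 5.2
tcp_pos: [0.5142, -0.1037, 0.0725]
tcp_rot: [0.0, 0.167, 0.986, 0.0]
wrist_force: [-0.4, -0.0, 0.2]
width: 0.0005
grasp_force: 0.0
```

```bash
python3 look.py pics/s3.png
```

```text
5.25 [ 0.5142 -0.1037  0.0725] [ 0.4 -0.1  0.6]
[221.12 204.05] [215 195  14  19 131] r 0.0192 ang 64.3
```

View pics/s3.png

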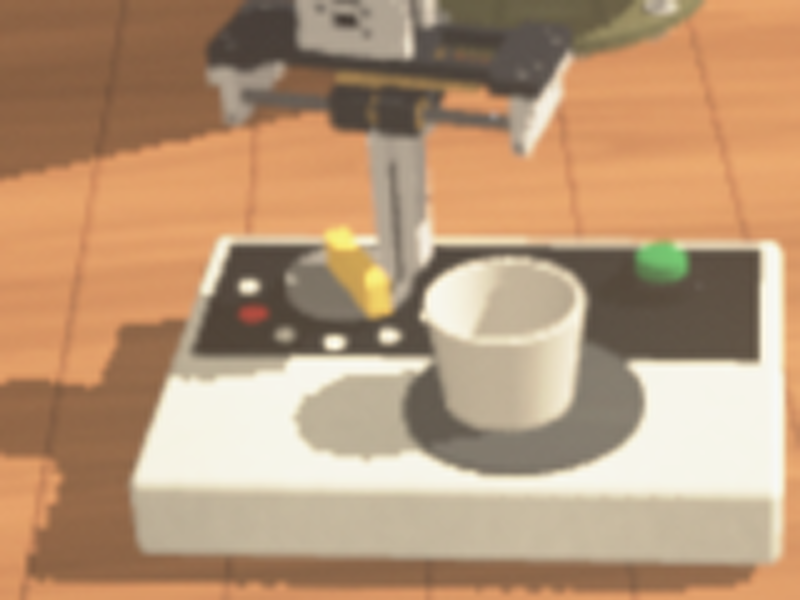

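The pointer is at the second click (60°).

Emit:
{"name": "arm_command", "arguments": {
  "dp": [
    [0.03, -0.01, 0],
    [0.05, -0.03, 0],
    [0.08, -0.05, 0],
    [0.1, -0.07, 0],
    [0.12, -0.08, 0],
    [0.13, -0.09, 0],
    [0.14, -0.11, 0],
    [0.15, -0.12, 0],
    [0.15, -0.12, 0],
    [0.15, -0.12, 0]
  ],
  "turn": [
    [0, 0, 0],
    [0, 0, 0],
    [0, 0, 0],
    [0, 0, 0],
    [0, 0, 0],
    [0, 0, 0],
    [0, 0, 0],
    [0, 0, 0],
    [0, 0, 0],
    [0, 0, 0]
  ],
  "hand": [0, 0, 0, 0, 0, 0, 0, 0, 0, 0]
}}

```text
t: 6.5
tcp_pos: [0.5292, -0.1157, 0.0724]
tcp_rot: [0.0, 0.167, 0.986, -0.0]
wrist_force: [-0.4, -0.1, -1.5]
width: 0.0006
grasp_force: 0.0
```

```bash
python3 look.py
```

```text
6.55 [ 0.5292 -0.1157  0.0725] [ 0.4  0.1 -0.3]
[217.55 205.42] [214 195   7  19  84] r 0.0245 ang 90.5
```

Emit:
{"name": "arm_command", "arguments": {
  "dp": [
    [0.02, -0.03, 0],
    [0.03, -0.06, 0],
    [0.04, -0.09, 0],
    [0.05, -0.12, 0],
    [0.05, -0.14, 0],
    [0.06, -0.15, 0],
    [0.06, -0.17, 0],
    [0.06, -0.18, 0],
    [0.06, -0.18, 0],
    [0.06, -0.18, 0]
  ],
  "turn": [
    [0, 0, 0],
    [0, 0, 0],
    [0, 0, 0],
    [0, 0, 0],
    [0, 0, 0],
    [0, 0, 0],
    [0, 0, 0],
    [0, 0, 0],
    [0, 0, 0],
    [0, 0, 0]
  ],
  "hand": [0, 0, 0, 0, 0, 0, 0, 0, 0, 0]
}}

```text
t: 7.8
tcp_pos: [0.5352, -0.1337, 0.0725]
tcp_rot: [0.0, 0.167, 0.986, -0.0]
wrist_force: [0.5, 0.3, -0.2]
width: 0.0005
grasp_force: 0.0
```

```bash
python3 look.py pics/s5.png
```

```text
7.85 [ 0.5353 -0.1337  0.0725] [ 1.1 -0.3  0.5]
[209.99 207.63] [206 203   9  10  67] r 0.0406 ang 117.4
```

View pics/s5.png

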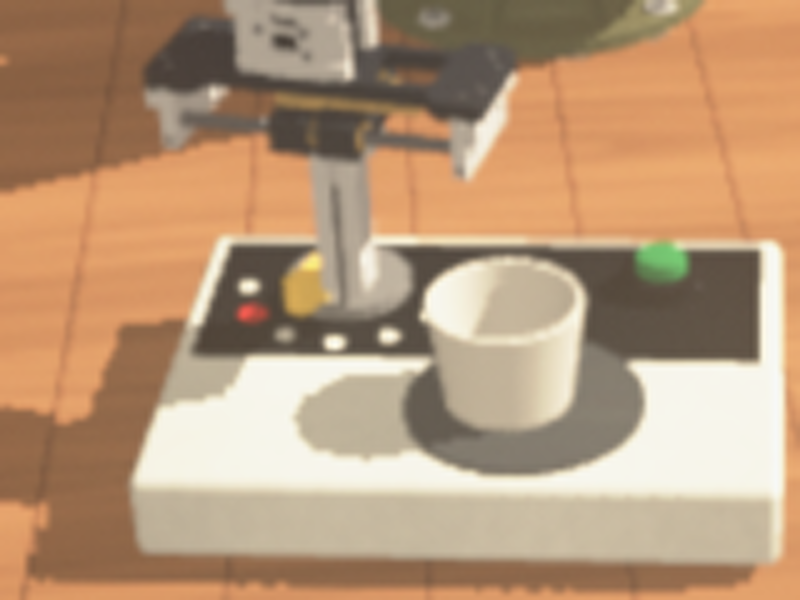

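The pointer is at the fourth click (120°), tip near crop (305,285). The last push is gentler.

Emit:
{"name": "arm_command", "arguments": {
  "dp": [
    [0.01, -0.03, 0],
    [0.01, -0.05, 0],
    [0.01, -0.07, 0],
    [0, -0.09, 0],
    [0, -0.11, 0],
    [0, -0.12, 0],
    [0, -0.13, 0],
    [-0.01, -0.14, 0],
    [-0.01, -0.15, 0],
    [-0.01, -0.16, 0],
    [-0.01, -0.16, 0],
    [-0.01, -0.16, 0]
  ],
  "turn": [
    [0, 0, 0],
    [0, 0, 0],
    [0, 0, 0],
    [0, 0, 0],
    [0, 0, 0],
    [0, 0, 0],
    [0, 0, 0],
    [0, 0, 0],
    [0, 0, 0],
    [0, 0, 0],
    [0, 0, 0],
    [0, 0, 0]
  ],
  "hand": [0, 0, 0, 0, 0, 0, 0, 0, 0, 0, 0, 0]
}}

```text
t: 9.35
tcp_pos: [0.5342, -0.1497, 0.0724]
tcp_rot: [-0.0, 0.167, 0.986, 0.0]
wrist_force: [-0.9, -0.0, -0.5]
width: 0.0006
grasp_force: 0.0
```

```bash
python3 look.py pics/s6.png
```

```text
9.4 [ 0.5342 -0.1497  0.0724] [-0.2  0.8 -0.6]
[222.08 200.17] [220 196   6  10  48] r 0.0087 ang -18.8
[204.66 205.04] [202 200   6  11  53] r 0.0421 ang 146.3
```

View pics/s6.png

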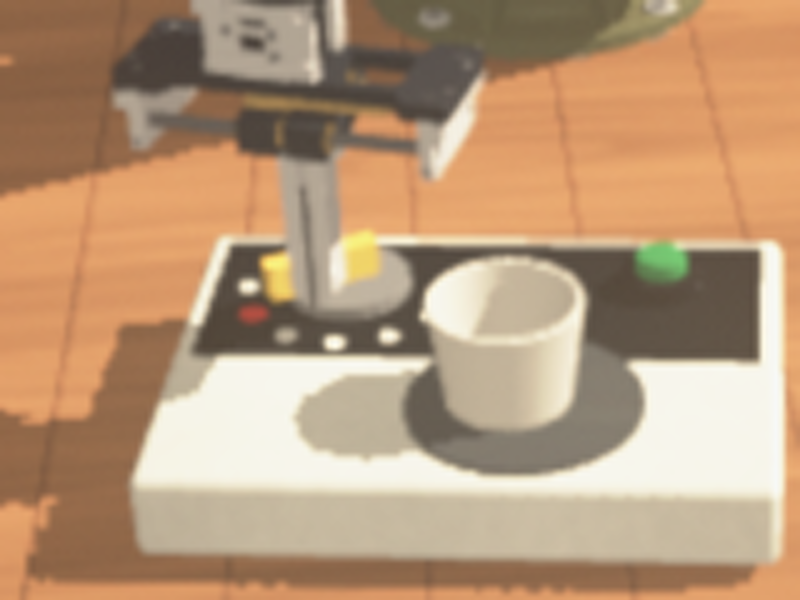

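The selector looks to be at the red dot. Next: retreat, lift and move above the button.

Emit:
{"name": "arm_command", "arguments": {
  "dp": [
    [0.02, 0.06, 0],
    [0.02, 0.06, 0.25],
    [0.02, 0.06, 0.6],
    [-0.1, 0.5, 0.6],
    [-0.1, 1, 0.6]
  ],
  "turn": [
    [0, 0, 0],
    [0, 0, 0],
    [0, 0, 0],
    [0, 0, 0],
    [0, 0, 0]
  ],
  "hand": [0, 0, 0, 0, 0]
}}

```text
t: 10.02
tcp_pos: [0.5238, -0.0487, 0.1329]
tcp_rot: [0.0, 0.168, 0.986, 0.0]
wrist_force: [1.8, 0.3, 1.2]
width: 0.0004
grasp_force: 0.0
```

Emit:
{"name": "arm_command", "arguments": {
  "dp": [
    [-0.04, 0.4, 0],
    [-0.07, 0.82, 0],
    [-0.07, 0.82, -0.3],
    [-0.07, 0.82, -0.4],
    [-0.07, 0.82, -0.4]
  ],
  "turn": [
    [0, 0, 0],
    [0, 0, 0],
    [0, 0, 0],
    [0, 0, 0],
    [0, 0, 0]
  ],
  "hand": [0, 0, 0, 0, 0]
}}

```text
t: 10.65
tcp_pos: [0.5171, 0.0321, 0.0922]
tcp_rot: [-0.001, 0.167, 0.986, -0.0]
wrist_force: [-0.5, 0.5, 0.5]
width: 0.0009
grasp_force: 0.0
```

```bash
python3 look.py pics/s7.png; python3 - <<'E'
from h import *;from station import ctrl
T=ctrl.snapshot("top");C,ex,ey=geom()
for c,st in blobs(T,(18,150,120),(35,255,255),(300,235,378,290))[0]:
    q=onz(T,*c,.08)[:2]-C;print(c,np.linalg.norm(q),np.degrees(np.arctan2(q@ex,q@ey)))
E
```

```text
10.7 [0.5175 0.032  0.0929] [-0.2 -0.5 -0.3]
[213.04 203.06] [202 197  24  14 201] r 0.019 ang 137.9
[348.07 258.85] 0.01449889903672104 151.25042227317562
```

View pics/s7.png

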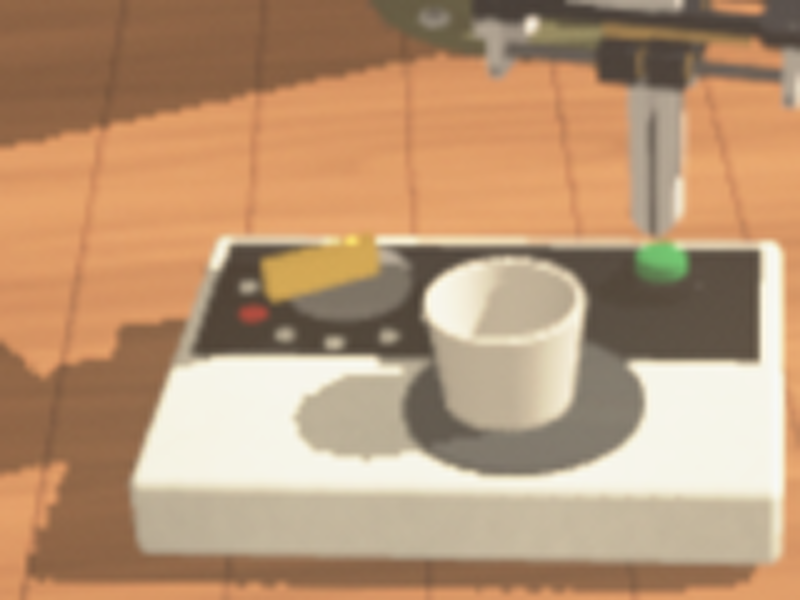

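The top view measures the pointer at 151°, the red dot's click, and the finger is above the button. Pressing down in small steps.

Emit:
{"name": "arm_command", "arguments": {
  "dp": [
    [0, 0, -0.1],
    [0, 0, -0.15],
    [0, 0, -0.18],
    [0, 0, -0.2],
    [0, 0, -0.22],
    [0, 0, -0.22]
  ],
  "turn": [
    [0, 0, 0],
    [0, 0, 0],
    [0, 0, 0],
    [0, 0, 0],
    [0, 0, 0],
    [0, 0, 0]
  ],
  "hand": [0, 0, 0, 0, 0, 0]
}}

```text
t: 11.5
tcp_pos: [0.5173, 0.0321, 0.0711]
tcp_rot: [0.0, 0.167, 0.986, -0.0]
wrist_force: [-5.6, -2.6, 12.2]
width: 0.0008
grasp_force: 5.7
```

Emit:
{"name": "arm_command", "arguments": {
  "dp": [
    [0, 0, -0.01],
    [0, 0, -0.01]
  ],
  "turn": [
    [0, 0, 0],
    [0, 0, 0]
  ],
  "hand": [0, 0]
}}

```text
t: 11.75
tcp_pos: [0.5174, 0.0321, 0.0709]
tcp_rot: [0.0, 0.167, 0.986, -0.0]
wrist_force: [-11.1, -2.0, 21.6]
width: 0.0006
grasp_force: 10.7
```

That is a hard stop: the force rose from 12 to 22 N with almost no motion. Releasing now.

Emit:
{"name": "arm_command", "arguments": {
  "dp": [
    [0, 0, 0.1],
    [0, 0, 0.5],
    [0, 0, 0.9],
    [0, 0, 0.9],
    [0, 0, 0.9],
    [0, 0, 0.9]
  ],
  "turn": [
    [0, 0, 0],
    [0, 0, 0],
    [0, 0, 0],
    [0, 0, 0],
    [0, 0, 0],
    [0, 0, 0]
  ],
  "hand": [0, 0, 0, 0, 0, 0]
}}

```text
t: 12.5
tcp_pos: [0.5168, 0.0323, 0.1583]
tcp_rot: [-0.001, 0.167, 0.986, -0.0]
wrist_force: [0.2, 0.3, -0.6]
width: 0.0006
grasp_force: 0.0
```

```bash
python3 look.py; python3 - <<'E'
from h import *;from station import ctrl;import pickle
T=ctrl.snapshot("top");S=ctrl.snapshot("scene");C,ex,ey=geom()
for c,st in blobs(T,(18,150,120),(35,255,255),(300,235,378,290))[0]:
    q=onz(T,*c,.08)[:2]-C;print(c,np.degrees(np.arctan2(q@ex,q@ey)))
print(blobs(S,(45,100,40),(85,255,255),(270,190,305,215),2)[0])
S0=pickle.load(open("scene.pkl","rb"))
d=cv2.absdiff(S["pixels"],S0["pixels"]).max(2)
for n,b in(("bowl",(385,175,450,220)),("molc",(80,190,145,248)),("tong",(245,268,360,295)),("cup",(233,203,270,238))):
    x0,y0,x1,y1=b;print(n,(d[y0:y1,x0:x1]>40).mean().round(3))
E
```

```text
12.55 [0.5168 0.0323 0.1584] [ 0.7  0.6 -0.8]
[213.27 202.81] [202 196  24  15 207] r 0.0178 ang 140.1
[347.6  259.08] 151.81631542470626
[(array([282.38, 201.5 ]), array([278, 199,   9,   6,  40], dtype=int32))]
bowl 0.0
molc 0.342
tong 0.0
cup 0.013
```

```bash
python3 -c "
from station import ctrl
print(ctrl.job_done())"
```

```text
the job is handed in; nothing more can be done
None
```

The job is handed in: the selector was pushed to the red dot's click (about 151° in the top view), the start button was pressed to its stop and is back up, the cup, bowl and tong look unmoved, and the molcajete was not touched (its picture area did change, which I took for the arm's shadow without checking).

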